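# Brush out the leaning log vase

## Task

Take the long brush from its pot and brush out the leaning log vase where it hangs: three full strokes, each down until you feel the brush touch the bottom and then up until its end is nearly at the mouth. Be gentle: do not ram the bottom, do not change the vase's lean, and leave the other goods alone. Then stand the brush back in its own pot, head down, and let go.

Things in the scene. Friction and masses are not known exactly. Their poses are not given: they have to be found in the camera images.
- brush: Long round brush standing head-down in its pot, 200 mm long, about 100 g. Origin: centre of the head's flat end; z runs towards the handle. Head: firm grey bristles 44 dia (rigid core 40), 60 long, end tapered to 30 dia; then a steel stem 8 dia; then a dark twig handle 20 dia from z = 115 to 200 mm.
- brush_grip (a point): Point on the brush's axis at z = 157 mm from its end, on the handle; z towards the handle's end. Gripped here with the fingers along the brush, they stay clear of the vase mouth even at full depth.
- brush_pot: The brush's own pot: pale wood, 82 outer dia, bore 56 dia, rim 70 mm above the table, fixed upright on a 110 x 110 x 10 mm wooden board; it cannot move. Origin: centre of the board's underside.
- pot_floor (a point): Centre of the pot's inner floor, 16 mm above the table, 54 mm below its rim; z up.
- stand: Wooden display stand fixed to the table: base 130 x 130 x 12 mm and two cheeks 50 wide, 12 thick, tops 112 high, at y = +-54 mm, the vase between them. Origin: centre of the base's underside.
- vase: Bark-covered log vase, 85 outer dia, 140 long, in a stiff friction hinge between the cheeks, leaning 0.15 to 0.35 rad from upright to the stand's -x side (roughly to the robot). Origin on its axis at the hinge, 85 mm above the table; z towards the mouth, 90 mm away. The hinge holds under light contact and slips at some 45 N sideways at the mouth.
- vase_mouth (a point): Centre of the vase's mouth; z points out of the mouth along the bore. Bore: round, straight, 56 dia, with a flat cork pad as its bottom, which gives 1 mm per 2.5 N, at most 10 mm. It lies somewhere from 80 to 112 mm below the mouth: its depth differs from vase to vase, is not reported and has to be felt with the brush.
- candle_holder: Bystander, loose: candle holder, bark-less wood drum 60 dia x 50 high with a bright tealight cup on top (mm). Origin: centre of its underside.
- slice_a: Bystander, loose: round slice of branch lying flat, 100 dia x 14 thick (mm). Origin: centre of its underside.
- slice_c: Bystander, loose: round slice of branch lying flat, 110 dia x 16 thick (mm). Origin: centre of its underside.
- twig_spoon: Bystander, loose: spoon with dark twig handle and steel bowl, 160 long, lying along its x (mm). Origin: centre of its underside, near the middle of its length.
- log_cup: Bystander, loose: empty log cup 72 dia x 85 high, loose, standing alone without board or stand (mm). Origin: centre of its underside.
- tall_holder: Bystander, loose: bark-covered candle holder 72 dia x 80 high (mm). Origin: centre of its underside.

How it is judged:
By the outcome, as a careful person would: the job done as asked, in the order asked, and still so for the second after the job is handed in, with the robot touching nothing.
It also fails if it takes over 64 s, if anything falls off the work surface, if the arm or the gripper's body presses on something with over 40 N, if the wrist force passes 120 N, or if a joint passes its speed limit or range.

## Robot

A 6-joint arm with a two-finger parallel gripper is mounted at the origin on the work surface. World frame = base frame: x ahead of the robot, y to its left, z up, the work surface at z = 0. Lengths are in mm, angles in degrees, forces in N, time in s.
With the tool pointing down it reaches from about 350 to 850 mm from the base axis. Payload 8.1 kg.
Tool frame: the origin (TCP) lies midway between the tips of the shut fingers; the grasp point (between the pads) lies 19 mm behind it; z points along the fingers, y is the line along which they close (so a half turn about z gives the same grasp; the last joint's range is limited). The gripper opens to 85 mm and grips with 20 to 120 N. Pads are 22 mm wide; open, the fingers measure 114 mm over their backs; the gripper's body (76 mm by 85 mm) begins 54 mm behind the grasp point. The pads swing forward as they close: fully open they stand 13 mm farther back than shut.
Start: joints at [68.159, 7.471, 85.268, -0, 87.261, -4.893], TCP at [174.881, 573.953, 231.292] pointing down, gripper open.
Joint ranges: [-169.43, 169.43], [-51.17, 129.36], [1.28, 143.12], [-76.62, 256.62], [0, 156.53], [-152.29, 152.29]. Speed limits (degrees/s): [136.94, 136.94, 159.86, 180, 180, 180].

## Interface

Orientations are given as [roll, pitch, yaw] about the fixed x, y, z axes, in that order (R = Rz(yaw) Ry(pitch) Rx(roll)).
In Python, from bench import sensors, optics, r gives the robot as it stands.
- The arm moves only by the tool apply_moves, never from a script. Its argument "targets" is a list of rows, each a list of 7 numbers: the shift along the tool's x, y, z in mm, then the turn, a rotation vector about the tool's x, y, z in rad, then the closure, from 0 (fully open) to 1 (shut). In form: [[x, y, z, wx, wy, wz, claw], ...]. A call has 1 to 20 rows; each row shifts and turns the commanded pose from where the row before left it, along the tool's axes as they then stand; what a row does not reach is not made up. A row lasts 1/8 s, in which the tool goes at most 62.5 mm and 10.7 degrees, less where a joint would pass 70% of its speed; a pose out of reach is approached as far as the arm can. A call is refused whole if a number of a shift passes 62.5 or a number of a turn 0.188, either way. A call with a gripper value outside its range is refused whole. The fingers move at their own pace and stop on an object; "force" is the grip in N (left out, the last holds). Time passes only in rows, so rows that do not move let the fingers close. It gives the time, the measured TCP pose, the force, the opening and the grip force at its end, in the units of the state.
- sensors.sense(): the state, without advancing time (a new reading comes with each control period).
- optics.snapshot(name): name is "scene" or "side" or "wrist"; returns the picture (480x640x3 uint8, red, green, blue); there is no depth.
- optics.get_calibration(name): a dict with "camera_matrix" (3x3 intrinsics, pixels), "dist_coeffs" ([k1, k2, p1, p2, k3] as OpenCV has them; the pictures are not rectified), "pose" (4x4, takes a point from camera to world coordinates). Camera axes: x right, y down, z forward; pixel columns grow to the right and rows downward; lengths in mm; the calibration is good to about 2 mm. A picture is of the moment at which its call begins: read the wrist's pose just before it. get_calibration takes no time and is no camera call; for the wrist camera it gives the pose at the moment of the call.
- r.hand_in(): hands the job in; it is judged then, once.
The state is a dict: "time": time; "joint_pos": joint angles; "qd": joint speeds; "joint_efforts": joint torques, N m; "tool_pos": TCP position; "tcp_rot": TCP orientation; "ft_force": force on the tool from outside, world axes, zero at the start; "wrist_torque": the same for the moment, N m; "finger_gap": finger opening in mm; "grip_force": force on a finger pad.
Only numpy, scipy, OpenCV 4.12 (cv2) and the standard library are available. Lean on these libraries where they do the work, as an engineer would, in place of code of your own. Each camera call takes 0.05 s, during which the arm holds its last target. There are 200 camera calls.

## Working session

There is one attempt and no reset: what is moved stays moved. The work goes in short steps, Python scripts to look and compute and a tool call to move; the robot and the scene stay as the last step left them, time stands still between calls to the robot, and variables do not carry over. Pictures are saved under pics/ and viewed, at most 10 in all, crops included, and the job is handed in when it is done.

Besides the shell and the picture viewer there is one more tool, called as name(argument=value, ...), one argument or row to a line, values as JSON. apply_moves: Moves the arm, as the interface text tells. Its arguments: {"type":"object","properties":{"targets":{"type":"array"},"force":{"type":"number"}},"required":["targets"]}

```bash
mkdir -p pics; cat > h.py <<'E'
import numpy as np,cv2
from bench import sensors,optics,r
def save(n,f):
    im=optics.snapshot(n); cv2.imwrite(f'pics/{f}.png',im[:,:,::-1]); np.save(f'pics/{f}.npy',im); return im
def ray(n,uv,c=None):
    c=c or optics.get_calibration(n);K=np.array(c['camera_matrix']);d=np.array(c['dist_coeffs']);T=np.array(c['pose'])
    p=cv2.undistortPoints(np.array([[uv]],float),K,d)[0,0]
    v=T[:3,:3]@[p[0],p[1],1]; return T[:3,3],v/np.linalg.norm(v)
def onz(n,uv,z):
    o,v=ray(n,uv); return o+v*(z-o[2])/v[2]
def tri(a,ua,b,ub):
    o1,v1=ray(a,ua);o2,v2=ray(b,ub)
    s=np.linalg.lstsq(np.c_[v1,-v2],o2-o1,rcond=None)[0]
    p,q=o1+s[0]*v1,o2+s[1]*v2; return (p+q)/2,np.linalg.norm(p-q)
def proj(n,P):
    c=optics.get_calibration(n);T=np.linalg.inv(np.array(c['pose']))
    P=np.array(P,float).reshape(-1,3)
    return cv2.projectPoints(P,cv2.Rodrigues(T[:3,:3])[0],T[:3,3],np.array(c['camera_matrix']),np.array(c['dist_coeffs']))[0][:,0]
E
python3 - <<'E'
from h import *
for n in('scene','side'):
    save(n,n+'0');c=optics.get_calibration(n);print(n,np.round(c['pose'],2).tolist(),np.round(c['camera_matrix'],0).tolist())
print(sensors.sense())
E
```

```text
scene [[0.57, 0.6, -0.56, 1160.08], [0.82, -0.41, 0.39, -424.86], [0.0, -0.69, -0.73, 901.96], [0.0, 0.0, 0.0, 1.0]] [[464.0, 0.0, 317.0], [0.0, 464.0, 238.0], [0.0, 0.0, 1.0]]
side [[-0.92, -0.21, 0.34, 128.85], [-0.4, 0.48, -0.78, 995.22], [0.0, -0.85, -0.53, 798.66], [0.0, 0.0, 0.0, 1.0]] [[507.0, 0.0, 318.0], [0.0, 507.0, 243.0], [0.0, 0.0, 1.0]]
{'time': 0.1, 'joint_pos': array([ 6.81606408e+01,  7.51148444e+00,  8.53235322e+01,  8.68368814e-04,
        8.72607162e+01, -4.89386300e+00]), 'qd': array([-0.00036743, -0.13226948, -0.15335406, -0.03569286,  0.06709018,
       -0.0595329 ]), 'joint_efforts': array([ 8.73006265e-04, -5.70952392e+01, -5.01941800e+01, -1.37634902e-04,
        8.13972816e-03,  1.34597724e-05]), 'tool_pos': array([174.67471626, 573.49658053, 230.3372688 ]), 'tcp_rot': array([-1.79904690e+02, -9.03112918e-03,  1.63054454e+02]), 'ft_force': array([-0.15431841,  0.27913391, -0.24376955]), 'wrist_torque': array([0.02252074, 0.06089596, 0.01566776]), 'grip_force': 0.0, 'finger_gap': 85.25752442601406}
```

View pics/scene0.png

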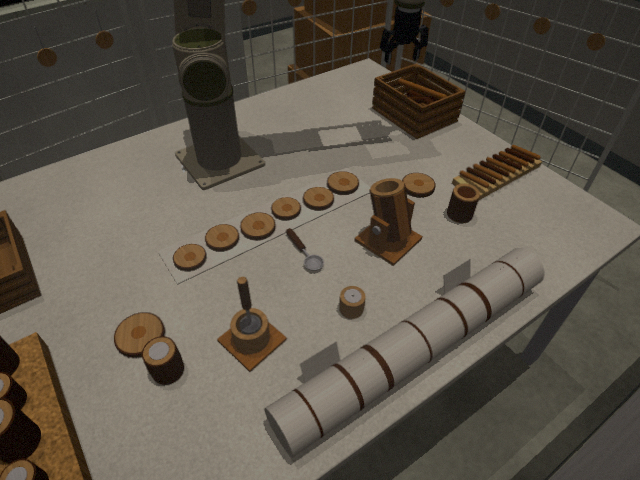

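View pics/side0.png

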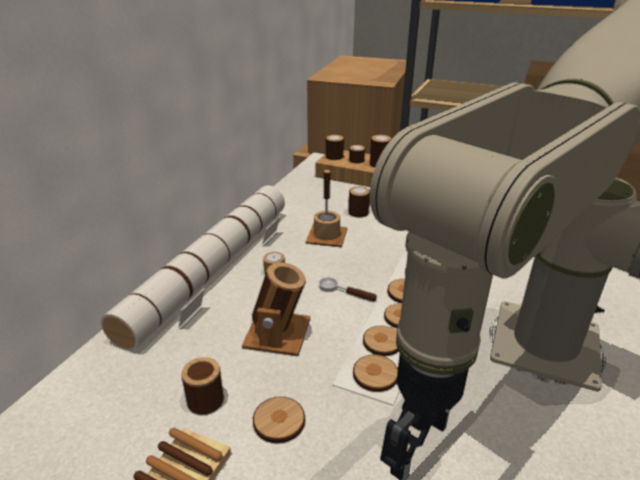

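The scene view shows the brush handle top at (242,281), its pot at (250,330), the vase mouth at (388,187) and the stand base at (388,240). In the side view the brush top is at (326,173), the pot at (327,222), the vase mouth at (286,275) and the stand base at (277,333).

```bash
python3 - <<'E'
import numpy as np,cv2
def crop(f,x,y,w,h): return cv2.resize(cv2.imread(f'pics/{f}.png')[y:y+h,x:x+w],(400,300),interpolation=cv2.INTER_CUBIC)
o=np.vstack([np.hstack([crop('scene0',185,272,133,100),crop('side0',280,165,107,80)]),np.hstack([crop('scene0',325,165,133,100),crop('side0',215,255,133,100)])])
cv2.imwrite('pics/c1.png',np.clip(o*1.6,0,255).astype(np.uint8))
E
```

```text
(no output)
```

View pics/c1.png

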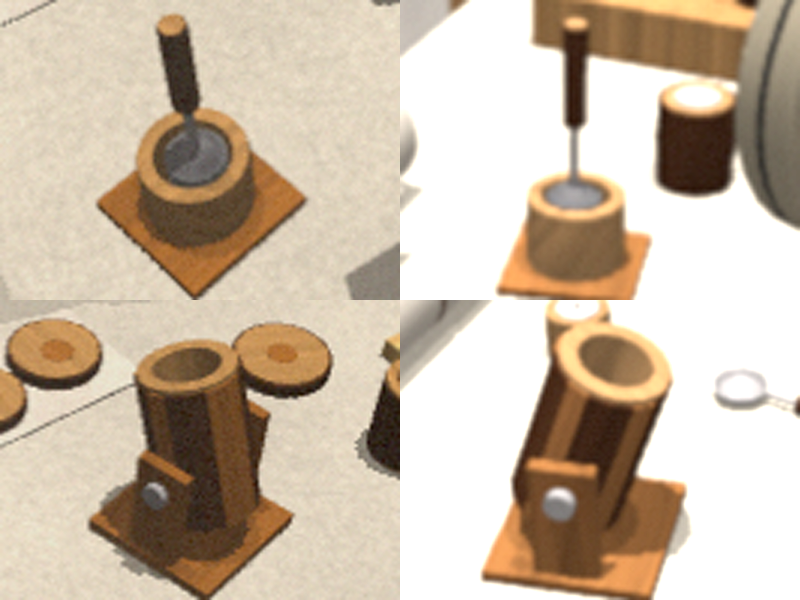

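The crop shows, in source pixels: brush handle top (242.2,279.7) scene / (326.8,170.9) side, and handle bottom (247.2,308.7) / (326.3,198.3). The pot rim is at (250.2,323.7) / (327.1,217), the vase mouth at (387.3,187.7) / (285.8,277.3), and the hinge pins and base corners are visible too.

```bash
python3 - <<'E'
from h import *
np.set_printoptions(precision=1,suppress=True)
S=lambda x,y:(325+x*.3325,165+(y-300)/3)
D=lambda x,y:(215+(x-400)*.3325,255+(y-300)/3)
print('top',tri('scene',(242.2,279.7),'side',(326.8,170.9)))
print('hbot',tri('scene',(247.2,308.7),'side',(326.3,198.3)))
print('rim',tri('scene',(250.2,323.7),'side',(327.1,217)),onz('scene',(250.2,323.7),70),onz('side',(327.1,217),70))
B=lambda x,y:(185+x*.3325,272+y/3)
print('board',[onz('scene',B(*p),10) for p in((97,203),(195,290),(305,198))])
print('mouth',tri('scene',S(187.5,368),'side',D(613,367)))
print('base scene',[onz('scene',S(*p),12) for p in((90,521),(207,590),(292,515))])
print('base side',[onz('side',D(*p),12) for p in((484,577),(685,485),(651,594))])
print('pin side',onz('side',D(559,504),85),'pin scene',onz('scene',S(154,494),85))
for n,uv,z in(('scene',(352,296),52),('scene',(162,347),80),('scene',(463,191),85)): print(onz(n,uv,z))
c=optics.get_calibration('wrist');print(np.array(c['pose']),np.array(c['camera_matrix']))
E
```

```text
top (array([ 637.3, -232.5,  216.9]), np.float64(0.6120155253911702))
hbot (array([ 639.9, -235. ,  128.3]), np.float64(2.6794271844118427))
rim (array([ 636.1, -233.3,   67.5]), np.float64(3.1312906099669857)) [ 639.3 -233.2   70. ] [ 633.6 -230.8   70. ]
board [array([ 597.3, -299.5,   10. ]), array([ 698.7, -274. ,   10. ]), array([ 679.1, -171.4,   10. ])]
mouth (array([545. , 210.8, 164.6]), np.float64(0.9755061253927668))
base scene [array([527.1, 136.2,  12. ]), array([645.8, 168.6,  12. ]), array([622. , 288.4,  12. ])]
base side [array([613. , 297.9,  12. ]), array([520.8, 143.5,  12. ]), array([493. , 264.5,  12. ])]
pin side [557.6 277.4  85. ] pin scene [584.5 152.4  85. ]
[692.9  -3.5  52. ]
[ 594.6 -409.2   80. ]
[603.5 440.5  85. ]
[[  0.3   0.9   0.2 113.4]
 [  1.   -0.3  -0.1 593.1]
 [ -0.    0.3  -1.  373.1]
 [  0.    0.    0.    1. ]] [[429.9   0.  322.1]
 [  0.  429.9 247.5]
 [  0.    0.    1. ]]
```

```bash
cat >> h.py <<'E'
from scipy.spatial.transform import Rotation as Ro
def cur():
    s=sensors.sense(); return Ro.from_euler('xyz',s['tcp_rot'],degrees=True),np.array(s['tool_pos'])
def toolrot(axis_up,yaw):
    "tool z = -axis_up, tool x nearest to heading yaw (deg)"
    z=-np.array(axis_up,float);z/=np.linalg.norm(z);a=np.radians(yaw);x=np.array([np.cos(a),np.sin(a),0]);x-=z*(x@z);x/=np.linalg.norm(x)
    return Ro.from_matrix(np.c_[x,np.cross(z,x),z])
def plan(Rt,pt,N,R0=None,p0=None):
    "constant row repeated N times"
    if R0 is None: R0,p0=cur()
    w=(R0.inv()*Rt).as_rotvec()/N
    M=sum(Ro.from_rotvec(w*k).as_matrix() for k in range(N))
    dx=np.linalg.solve(M,R0.inv().apply(np.array(pt)-p0))
    print(N,'rows of',np.round(dx,2).tolist(),np.round(w,4).tolist())
E
python3 - <<'E'
from h import *
plan(toolrot([0,0,1],111),[552,192,320],12)
E
```

```text
12 rows of [-46.14, -3.65, -7.47] [-0.0001, 0.0001, 0.0757]
```

apply_moves(
  targets=[
    [-46,-3.6,-7.5,0,0,0.0757,0],
    [-46,-3.6,-7.5,0,0,0.0757,0],
    [-46,-3.6,-7.5,0,0,0.0757,0],
    [-46,-3.6,-7.5,0,0,0.0757,0],
    [-46,-3.6,-7.5,0,0,0.0757,0],
    [-46,-3.6,-7.5,0,0,0.0757,0],
    [-46,-3.6,-7.5,0,0,0.0757,0],
    [-46,-3.6,-7.5,0,0,0.0757,0],
    [-46,-3.6,-7.5,0,0,0.0757,0],
    [-46,-3.6,-7.5,0,0,0.0757,0],
    [-46,-3.6,-7.5,0,0,0.0757,0],
    [-46,-3.6,-7.5,0,0,0.0757,0],
    [0,0,0,0,0,0,0],
    [0,0,0,0,0,0,0],
  ],
)

```text
time: 1.85
tool_pos: [551.1, 194.0, 320.8]
tcp_rot: [-180.0, -0.0, 111.0]
ft_force: [-0.1, 0.3, 0.8]
finger_gap: 85.5
grip_force: 0.0
```

```bash
python3 - <<'E'
from h import *
import json
c=optics.get_calibration('wrist');save('wrist','w1')
np.save('pics/w1c.npy',c,allow_pickle=True)
np.set_printoptions(precision=2,suppress=True)
print(np.array(c['pose']),cur()[1],c['dist_coeffs'])
E
```

```text
[[  0.93   0.35   0.09 528.82]
 [  0.36  -0.9   -0.24 255.23]
 [ -0.     0.26  -0.97 463.61]
 [  0.     0.     0.     1.  ]] [550.86 194.53 320.73] [0.01 0.   0.   0.   0.  ]
```

View pics/w1.png

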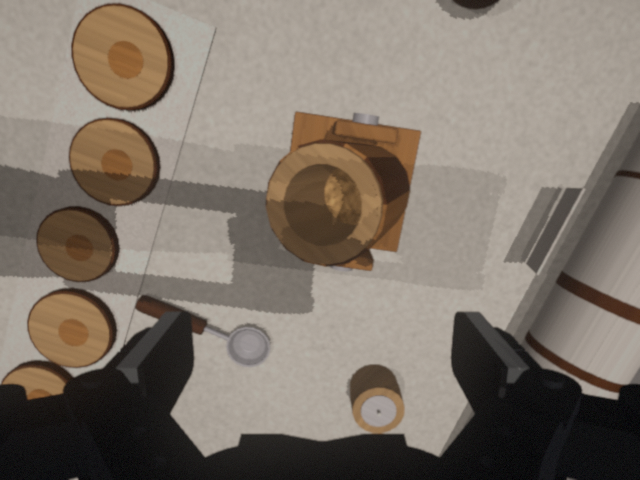

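The wrist view shows the vase mouth centred near (326,203), the stand base corners at (295,112), (420,130) and (398,250), and the cheek pin at (366,118).

```bash
python3 - <<'E'
from h import *
im=np.load('pics/w1.npy');c=np.load('pics/w1c.npy',allow_pickle=True).item()
g=cv2.GaussianBlur(im,(3,3),0).astype(float)
cx,cy=326,203
pts=[]
rr=np.arange(50,72,.25)
for a in np.radians(np.arange(0,360,4)):
    x=(cx+rr*np.cos(a)).astype(np.float32);y=(cy+rr*np.sin(a)).astype(np.float32)
    p=cv2.remap(g.astype(np.float32),x[None],y[None],cv2.INTER_LINEAR)[0]
    d=np.linalg.norm(p[6:]-p[:-6],axis=1);k=d.argmax();pts.append((x[k+3],y[k+3]))
pts=np.array(pts,np.float32);e=cv2.fitEllipseAMS(pts)
for _ in range(3):
    t=np.radians(e[2]);q=pts-e[0];u=np.c_[q@[np.cos(t),np.sin(t)]/(e[1][0]/2),q@[-np.sin(t),np.cos(t)]/(e[1][1]/2)]
    ok=abs(np.linalg.norm(u,axis=1)-1)<.04;e=cv2.fitEllipseAMS(pts[ok])
print(e,ok.sum())
for z in(168,171,174):
    o,v=ray('wrist',e[0],c);print(o+v*(z-o[2])/v[2])
cr=cv2.resize(im[104:275,245:473,::-1],(800,600),interpolation=cv2.INTER_CUBIC)
cv2.imwrite('pics/c2.png',np.clip(cr*1.5,0,255).astype(np.uint8))
E
```

```text
((324.1399230957031, 204.8068084716797), (115.21421813964844, 125.85804748535156), 149.4054412841797) 69
[547.01742862 210.79989966 168.        ]
[546.83278119 211.25081288 171.        ]
[546.64813377 211.70172609 174.        ]
```

View pics/c2.png

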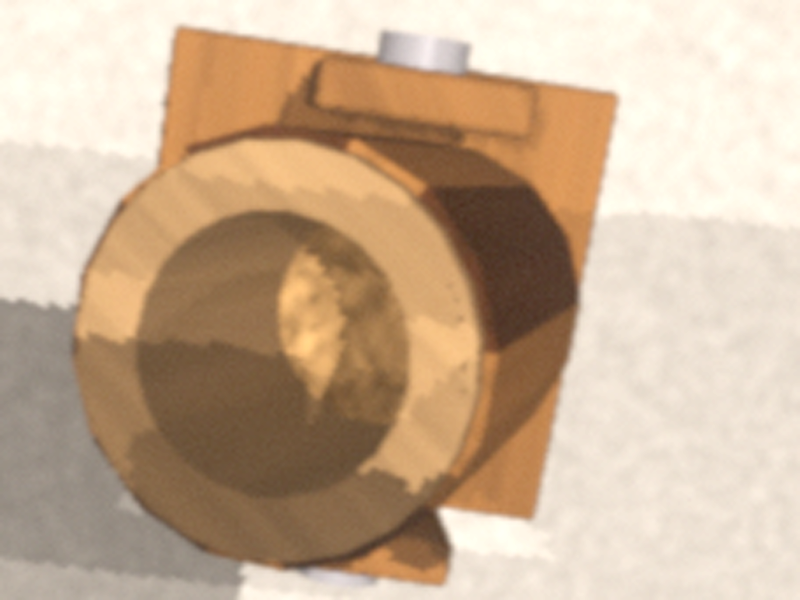

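The crop shows the bore ellipse spanning x 137–410, y 210–497. The base corners are at (178,27), (617,95) and (532,518), and the cheek top corners at (320,57), (533,87), (530,135) and (443,584).

```bash
python3 - <<'E'
from h import *
np.set_printoptions(precision=1,suppress=True)
c=np.load('pics/w1c.npy',allow_pickle=True).item()
def P(x,y,z):
    o,v=ray('wrist',(245+x/3.509,104+y/3.509),c);return (o+v*(z-o[2])/v[2])[:2]
a,b,d=P(178,27,12),P(617,95,12),P(532,518,12)
print('corners',a,b,d,'center',(a+d)/2,'yaw',np.degrees(np.arctan2(*(b-a)[::-1])),np.degrees(np.arctan2(*(b-d)[::-1]))-90,np.linalg.norm(b-a),np.linalg.norm(b-d))
t=[P(320,57,112),P(533,87,112),P(530,135,112),P(318,108,112)];l=P(443,584,112)
print('cheek',*t,l)
print('cheek outer+x corners mid',(t[1]+l)/2,'yaw',np.degrees(np.arctan2(*(t[1]-l)[::-1]))-90,np.linalg.norm(t[1]-l))
m=P(278,350,171)
print(m,P(273.5,353.5,171))
# bottom-disc: lit edge etc
E
```

```text
corners [496.3 264.8] [621.  292.6] [648.8 167.7] center [572.5 216.3] yaw 12.556610601371029 12.560230057986047 127.75259079193582 127.99362188172161
cheek [535.3 268.1] [582.3 279.2] [585.8 269.4] [538.9 257.7] [608.6 163.9]
cheek outer+x corners mid [595.4 221.5] yaw 12.881296829459572 118.26376875714686
[546.6 212. ] [546. 211.]
```

```bash
python3 - <<'E'
from h import *
plan(toolrot([0,0,1],70),[637.5,-233.5,250],10)
E
```

```text
10 rows of [-44.08, 6.87, 7.06] [-0.0001, -0.0, 0.0717]
```

apply_moves(
  targets=[
    [-44,6.9,7,0,0,0.0717,0],
    [-44,6.9,7,0,0,0.0717,0],
    [-44,6.9,7,0,0,0.0717,0],
    [-44,6.9,7,0,0,0.0717,0],
    [-44,6.9,7,0,0,0.0717,0],
    [-44,6.9,7,0,0,0.0717,0],
    [-44,6.9,7,0,0,0.0717,0],
    [-44,6.9,7,0,0,0.0717,0],
    [-44,6.9,7,0,0,0.0717,0],
    [-44,6.9,7,0,0,0.0717,0],
    [0,0,0,0,0,0,0],
    [0,0,0,0,0,0,0],
  ],
)

```text
time: 3.4
tool_pos: [638.0, -232.0, 250.9]
tcp_rot: [-180.0, -0.0, 70.0]
ft_force: [0.0, -0.4, 0.8]
finger_gap: 85.5
grip_force: 0.0
```

```bash
python3 - <<'E'
from h import *
c=optics.get_calibration('wrist');im=save('wrist','w2')
np.save('pics/w2c.npy',c,allow_pickle=True)
R,p=cur();print(p,np.round(proj('wrist',[[637.5,-233.5,216],[637.5,-233.5,70]])))
print(R.inv().apply([637.5,-233.5,154]-p))
cv2.imwrite('pics/w2.png',np.clip(im[:,:,::-1]*1.5,0,255).astype(np.uint8))
E
```

```text
[ 638.22936038 -231.65623883  251.24883862] [[320. 292.]
 [321. 224.]]
[-2.03834379e+00 -3.41389467e-02  9.72476839e+01]
```

View pics/w2.png

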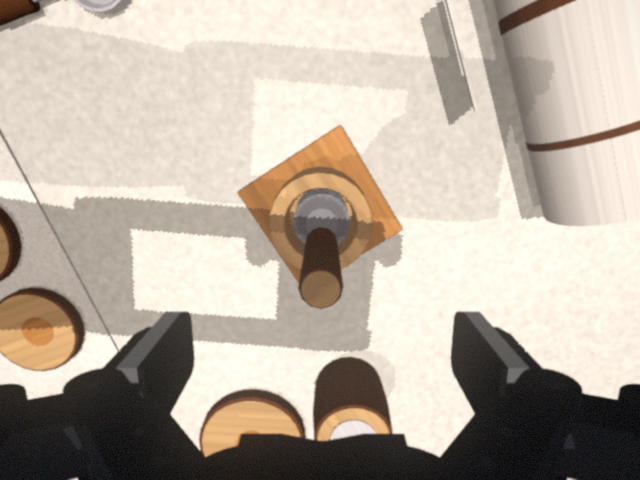

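The handle top is at (321,289) and the pot rim centre at (321,219). Both lie between the open fingers, so I descend.

apply_moves(
  targets=[
    [-0.3,0,20,0,0,0,0],
    [-0.3,0,20,0,0,0,0],
    [-0.2,0,20,0,0,0,0],
    [0,0,20,0,0,0,0],
    [0,0,17,0,0,0,0],
    [0,0,0,0,0,0,0],
    [0,0,0,0,0,0,1],
    [0,0,0,0,0,0,1],
    [0,0,0,0,0,0,1],
    [0,0,0,0,0,0,1],
    [0,0,0,0,0,0,1],
    [0,0,0,0,0,0,1],
    [0,0,0,0,0,0,1],
    [0,0,0,0,0,0,1],
  ],
  force=60,
)

```text
time: 5.2
tool_pos: [637.7, -234.4, 155.1]
tcp_rot: [179.9, 0.0, 69.9]
ft_force: [-0.9, 0.6, 4.7]
finger_gap: 18.8
grip_force: 58.9
```

apply_moves(
  targets=[
    [0,0,-5,0,0,0,1],
    [0,0,-10,0,0,0,1],
    [0,0,-20,0,0,0,1],
    [0,0,-25,0,0,0,1],
    [0,0,-25,0,0,0,1],
    [0,0,-25,0,0,0,1],
    [0,0,-25,0,0,0,1],
    [0,0,-25,0,0,0,1],
    [0,0,-25,0,0,0,1],
    [0,0,-15,0,0,0,1],
    [0,0,0,0,0,0,1],
    [0,0,0,0,0,0,1],
  ],
)

```text
time: 6.7
tool_pos: [637.2, -234.1, 353.2]
tcp_rot: [-179.9, -0.0, 69.9]
ft_force: [0.2, 1.2, -1.0]
finger_gap: 18.7
grip_force: 58.6
```

```bash
python3 - <<'E'
from h import *
np.set_printoptions(precision=1,suppress=True)
s=sensors.sense();print(s['tool_pos'],s['tcp_rot'],s['ft_force'],s['wrist_torque'],s['joint_pos'])
R,p=cur();b=p+np.array([0,0,-138.]);P=[b,b+[0,0,60],b+[0,0,115],b+[0,0,200]]
q={n:proj(n,P) for n in('scene','side','wrist')};print(q)
ims=[]
for n in('scene','side','wrist'):
    im=save(n,n+'3');m=q[n][:3].mean(0) if n!='wrist' else q[n][0]
    h=60 if n!='wrist' else 120;w=int(h*4/6*1.0)
    x,y=int(np.clip(m[0]-w,0,640-2*w)),int(np.clip(m[1]-h,0,480-2*h));print(n,x,y,2*w,2*h)
    ims.append(cv2.resize(im[y:y+2*h,x:x+2*w,::-1],(266,400),interpolation=cv2.INTER_CUBIC))
cv2.imwrite('pics/c3.png',np.clip(np.hstack(ims)*1.6,0,255).astype(np.uint8))
E
```

```text
[ 637.2 -234.1  353.2] [-179.9   -0.    69.9] [ 0.2  1.2 -1. ] [-0.  0.  0.] [-24.5  19.5  58.8  -0.  101.8  -4.4]
{'scene': array([[241.4, 280.5],
       [237.5, 259.6],
       [233.6, 238.5],
       [226.8, 201.1]]), 'side': array([[327. , 171.3],
       [327.2, 151.3],
       [327.5, 132.1],
       [327.8, 100.8]]), 'wrist': array([[321.5, 234.5],
       [321.1, 260.1],
       [320.6, 298.3],
       [318.3, 441.7]])}
scene 197 199 80 120
side 287 91 80 120
wrist 241 114 160 240
```

View pics/c3.png

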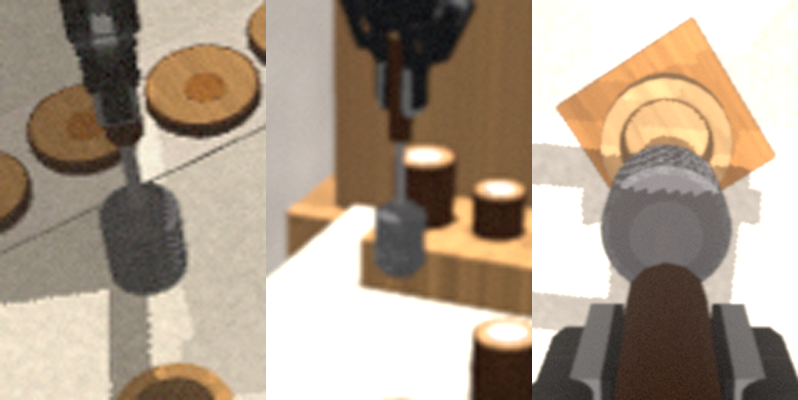

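The brush hangs straight in the grip. The end is predicted at (241.4,280.5) scene and (327,171) side, and both match within about 1 px. Next is the pose over the vase mouth, aligned to its axis.

```bash
python3 - <<'E'
from h import *
a=np.array([-.282,-.063,.957]);a/=np.linalg.norm(a);M=np.array([546.4,211,171.2])
plan(toolrot(a,112),M+a*(139+40),13)
E
```

```text
13 rows of [33.92, -11.69, -0.91] [-0.0227, 0.0046, -0.0556]
```

apply_moves(
  targets=[
    [33.9,-11.7,-0.9,-0.0227,0.0046,-0.0556,1],
    [33.9,-11.7,-0.9,-0.0227,0.0046,-0.0556,1],
    [33.9,-11.7,-0.9,-0.0227,0.0046,-0.0556,1],
    [33.9,-11.7,-0.9,-0.0227,0.0046,-0.0556,1],
    [33.9,-11.7,-0.9,-0.0227,0.0046,-0.0556,1],
    [33.9,-11.7,-0.9,-0.0227,0.0046,-0.0556,1],
    [33.9,-11.7,-0.9,-0.0227,0.0046,-0.0556,1],
    [33.9,-11.7,-0.9,-0.0227,0.0046,-0.0556,1],
    [33.9,-11.7,-0.9,-0.0227,0.0046,-0.0556,1],
    [33.9,-11.7,-0.9,-0.0227,0.0046,-0.0556,1],
    [33.9,-11.7,-0.9,-0.0227,0.0046,-0.0556,1],
    [33.9,-11.7,-0.9,-0.0227,0.0046,-0.0556,1],
    [33.9,-11.7,-0.9,-0.0227,0.0046,-0.0556,1],
    [0,0,0,0,0,0,1],
    [0,0,0,0,0,0,1],
    [0,0,0,0,0,0,1],
  ],
)

```text
time: 8.85
tool_pos: [496.6, 198.6, 343.1]
tcp_rot: [163.4, 2.7, 111.2]
ft_force: [-0.1, 0.4, 0.0]
finger_gap: 18.9
grip_force: 59.0
```

```bash
python3 - <<'E'
from h import *
np.set_printoptions(precision=1,suppress=True)
a=np.array([-.282,-.063,.957]);a/=np.linalg.norm(a);M=np.array([546.4,211,171.2])
s=sensors.sense();R,p=cur();t=-R.as_matrix()[:,2]
print(p,t,a,s['ft_force'],s['joint_pos']);print('tool shift to',R.inv().apply(M+a*179-p), R.inv().apply(p-139*t-M))
u=np.cross(a,[0,1,0]);u/=np.linalg.norm(u);v=np.cross(a,u)
th=np.linspace(0,2*np.pi,40);ring=lambda c,r:c+r*(np.outer(np.cos(th),u)+np.outer(np.sin(th),v))
E=p-139*t
ims=[]
for n in('scene','side','wrist'):
    im=save(n,n+'4')[:,:,::-1]
    h=72 if n!='wrist' else 120;w=h*2//3;m=proj(n,[(M+E)/2])[0]
    x,y=int(np.clip(m[0]-w,0,640-2*w)),int(np.clip(m[1]-h,0,480-2*h));k=400/(2*h)
    o=np.clip(cv2.resize(np.ascontiguousarray(im[y:y+2*h,x:x+2*w]),(266,400),interpolation=cv2.INTER_CUBIC)*1.6,0,255).astype(np.uint8)
    for c,rr,col in((M,28,(0,255,0)),(M,42.5,(0,255,0)),(E,15,(255,0,255)),(E+t*15,22,(255,0,255)),(E+t*60,22,(255,0,255))):
        q=((proj(n,ring(c,rr))-[x,y])*k).astype(np.int32);cv2.polylines(o,[q],True,col,1)
    ims.append(o)
cv2.imwrite('pics/c4.png',np.hstack(ims))
E
```

```text
[496.6 198.6 343.1] [-0.3 -0.1  1. ] [-0.3 -0.1  1. ] [-0.1  0.4  0. ] [ 17.3 -20.3 101.1  -1.5  82.4  -4.3]
tool shift to [ 1.4 -0.4  0.3] [ -1.8   0.4 -40.3]
```

View pics/c4.png

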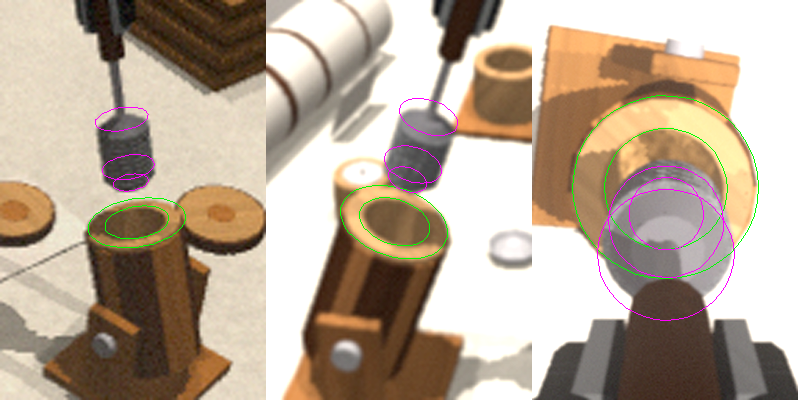

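The overlays match. The mouth rings coincide in all three views and the brush tip rings fit the head within about 1 mm. Starting the insertion.

apply_moves(
  targets=[
    [1.4,-0.4,10,0,0,0,1],
    [0,0,10,0,0,0,1],
    [0,0,8,0,0,0,1],
    [0,0,8,0,0,0,1],
    [0,0,8,0,0,0,1],
    [0,0,8,0,0,0,1],
    [0,0,8,0,0,0,1],
    [0,0,0,0,0,0,1],
    [0,0,0,0,0,0,1],
  ],
)

```text
time: 10.12
tool_pos: [512.4, 204.2, 285.9]
tcp_rot: [163.3, 2.7, 111.2]
ft_force: [0.0, -0.9, -1.1]
finger_gap: 18.4
grip_force: 59.0
```

```bash
cat > d.py <<'E'
from h import *
np.set_printoptions(precision=2,suppress=True)
a=np.array([-.282,-.063,.957]);a/=np.linalg.norm(a);M=np.array([546.4,211,171.2])
s=sensors.sense();R,p=cur();t=-R.as_matrix()[:,2];f=np.array(s['ft_force'])
print('depth',(M-(p-139*t))@a,'err tool',R.inv().apply(M-a*((M-(p-139*t))@a)-(p-139*t)),'axial',f@a,'ft tool',R.inv().apply(f),'trq',s['wrist_torque'],'tilt err deg',np.degrees(R.inv().apply(np.cross(t,a))),s['time'])
E
python3 d.py
```

```text
depth 19.169386046216854 err tool [-0.48 -0.26  0.  ] axial -0.9715859284083175 ft tool [-0.84 -0.62  0.97] trq [-0.04  0.23 -0.01] tilt err deg [0.08 0.11 0.  ] 10.125
```

apply_moves(
  targets=[
    [0,0,8,0,0,0,1],
    [0,0,8,0,0,0,1],
    [0,0,8,0,0,0,1],
    [0,0,6,0,0,0,1],
    [0,0,0,0,0,0,1],
    [0,0,0,0,0,0,1],
  ],
)

```text
time: 10.88
tool_pos: [520.9, 206.0, 257.1]
tcp_rot: [163.3, 2.7, 111.2]
ft_force: [-0.4, 0.1, -1.6]
finger_gap: 18.7
grip_force: 59.0
```

```bash
python3 d.py
```

```text
depth 49.2185122508243 err tool [-0.41 -0.28  0.  ] axial -1.4492587775580204 ft tool [ 0.31 -0.81  1.45] trq [-0.09  0.17 -0.01] tilt err deg [ 0.07  0.11 -0.  ] 10.875
```

No side load. Going on to about 77 mm.

apply_moves(
  targets=[
    [0,0,8,0,0,0,1],
    [0,0,8,0,0,0,1],
    [0,0,6,0,0,0,1],
    [0,0,4,0,0,0,1],
    [0,0,2,0,0,0,1],
    [0,0,0,0,0,0,1],
    [0,0,0,0,0,0,1],
  ],
)

```text
time: 11.75
tool_pos: [528.9, 207.8, 230.4]
tcp_rot: [163.3, 2.7, 111.2]
ft_force: [0.1, -0.4, -1.6]
finger_gap: 18.6
grip_force: 59.0
```

```bash
python3 d.py
```

```text
depth 77.14359871688364 err tool [-0.35 -0.38  0.  ] axial -1.5034627835592775 ft tool [-0.31 -0.53  1.5 ] trq [-0.01  0.19 -0.06] tilt err deg [0.08 0.11 0.  ] 11.75
```

apply_moves(
  targets=[
    [0,0,2,0,0,0,1],
    [0,0,2,0,0,0,1],
    [0,0,0,0,0,0,1],
    [0,0,0,0,0,0,1],
  ],
)

```text
time: 12.25
tool_pos: [529.9, 208.0, 226.2]
tcp_rot: [163.3, 2.7, 111.2]
ft_force: [0.5, 0.1, -1.6]
finger_gap: 18.8
grip_force: 59.0
```

apply_moves(
  targets=[
    [0,0,2,0,0,0,1],
    [0,0,2,0,0,0,1],
    [0,0,0,0,0,0,1],
    [0,0,0,0,0,0,1],
  ],
)

```text
time: 12.75
tool_pos: [531.0, 208.2, 222.5]
tcp_rot: [163.3, 2.7, 111.2]
ft_force: [-0.5, 0.8, -1.9]
finger_gap: 18.4
grip_force: 59.0
```

apply_moves(
  targets=[
    [0,0,2,0,0,0,1],
    [0,0,2,0,0,0,1],
    [0,0,0,0,0,0,1],
    [0,0,0,0,0,0,1],
  ],
)

```text
time: 13.25
tool_pos: [532.1, 208.5, 218.6]
tcp_rot: [163.3, 2.7, 111.2]
ft_force: [0.1, -0.5, -0.7]
finger_gap: 18.6
grip_force: 59.0
```

apply_moves(
  targets=[
    [0,0,2,0,0,0,1],
    [0,0,1,0,0,0,1],
    [0,0,0,0,0,0,1],
    [0,0,0,0,0,0,1],
  ],
)

```text
time: 13.75
tool_pos: [533.0, 208.6, 215.7]
tcp_rot: [163.3, 2.7, 111.2]
ft_force: [0.7, 0.1, -1.4]
finger_gap: 18.3
grip_force: 59.0
```

apply_moves(
  targets=[
    [0,0,2,0,0,0,1],
    [0,0,2,0,0,0,1],
    [0,0,0,0,0,0,1],
    [0,0,0,0,0,0,1],
  ],
)

```text
time: 14.25
tool_pos: [534.3, 208.9, 212.4]
tcp_rot: [163.3, 2.7, 111.2]
ft_force: [-1.7, -0.7, 2.7]
finger_gap: 18.9
grip_force: 59.3
```

apply_moves(
  targets=[
    [0,0,1,0,0,0,1],
    [0,0,0,0,0,0,1],
    [0,0,0,0,0,0,1],
  ],
)

```text
time: 14.62
tool_pos: [534.7, 209.0, 211.5]
tcp_rot: [163.3, 2.7, 111.2]
ft_force: [-3.2, -0.5, 4.9]
finger_gap: 18.9
grip_force: 59.4
```

```bash
python3 d.py
```

```text
depth 96.98269603170397 err tool [-0.28 -0.62 -0.  ] axial 5.667694054226996 ft tool [ 0.42 -1.62 -5.67] trq [-0.1   0.44 -0.01] tilt err deg [0.1  0.12 0.  ] 14.625
```

The bottom is felt at about 94–97 mm, with roughly 7 N of reaction. Now upstroke 1.

apply_moves(
  targets=[
    [0,0,-4,0,0,0,1],
    [0,0,-8,0,0,0,1],
    [0,0,-9,0,0,0,1],
    [0,0,-9,0,0,0,1],
    [0,0,-9,0,0,0,1],
    [0,0,-9,0,0,0,1],
    [0,0,-9,0,0,0,1],
    [0,0,-9,0,0,0,1],
    [0,0,-9,0,0,0,1],
    [0,0,-8,0,0,0,1],
    [0,0,-6,0,0,0,1],
    [0,0,0,0,0,0,1],
    [0,0,0,0,0,0,1],
    [0,0,0,0,0,0,1],
  ],
)

```text
time: 16.38
tool_pos: [509.0, 203.4, 295.6]
tcp_rot: [163.4, 2.7, 111.2]
ft_force: [-0.1, 0.6, -1.6]
finger_gap: 18.4
grip_force: 58.9
```

```bash
python3 d.py
```

```text
depth 8.878058857709727 err tool [-0.55  0.38  0.  ] axial -1.5343451434429694 ft tool [ 0.69 -0.32  1.53] trq [-0.06  0.26  0.04] tilt err deg [0.01 0.11 0.  ] 16.375
```

apply_moves(
  targets=[
    [0,0,-2,0,0,0,1],
    [0,0,0,0,0,0,1],
    [0,0,4,0,0,0,1],
    [0,0,8,0,0,0,1],
    [0,0,9,0,0,0,1],
    [0,0,9,0,0,0,1],
    [0,0,9,0,0,0,1],
    [0,0,9,0,0,0,1],
    [0,0,9,0,0,0,1],
    [0,0,9,0,0,0,1],
    [0,0,8,0,0,0,1],
    [0,0,6,0,0,0,1],
    [0,0,4,0,0,0,1],
    [0,0,2,0,0,0,1],
    [0,0,2,0,0,0,1],
    [0,0,1,0,0,0,1],
    [0,0,0,0,0,0,1],
    [0,0,0,0,0,0,1],
  ],
)

```text
time: 18.62
tool_pos: [534.0, 208.9, 213.3]
tcp_rot: [163.3, 2.7, 111.2]
ft_force: [-1.0, -1.1, 1.3]
finger_gap: 18.9
grip_force: 59.2
```

```bash
python3 d.py
```

```text
depth 95.05419474606872 err tool [-0.29 -0.47 -0.  ] axial 1.6113865723790242 ft tool [-0.68 -0.94 -1.61] trq [-0.09  0.31 -0.03] tilt err deg [0.09 0.12 0.  ] 18.625
```

apply_moves(
  targets=[
    [0,0,2,0,0,0,1],
    [0,0,0,0,0,0,1],
    [0,0,0,0,0,0,1],
  ],
)

```text
time: 19.0
tool_pos: [534.7, 209.0, 211.6]
tcp_rot: [163.3, 2.7, 111.2]
ft_force: [-3.5, -0.9, 4.7]
finger_gap: 18.6
grip_force: 59.6
```

apply_moves(
  targets=[
    [0,0,-4,0,0,0,1],
    [0,0,-8,0,0,0,1],
    [0,0,-9,0,0,0,1],
    [0,0,-9,0,0,0,1],
    [0,0,-9,0,0,0,1],
    [0,0,-9,0,0,0,1],
    [0,0,-9,0,0,0,1],
    [0,0,-9,0,0,0,1],
    [0,0,-9,0,0,0,1],
    [0,0,-8,0,0,0,1],
    [0,0,-6,0,0,0,1],
    [0,0,-2,0,0,0,1],
    [0,0,0,0,0,0,1],
    [0,0,0,0,0,0,1],
  ],
)

```text
time: 20.75
tool_pos: [508.5, 203.3, 297.6]
tcp_rot: [163.4, 2.7, 111.2]
ft_force: [0.3, -0.1, -1.3]
finger_gap: 18.9
grip_force: 59.1
```

```bash
python3 d.py
```

```text
depth 6.821970567298791 err tool [-0.54  0.33  0.  ] axial -1.3127948036633637 ft tool [-0.16 -0.11  1.31] trq [-0.05  0.24 -0.03] tilt err deg [ 0.02  0.11 -0.  ] 20.75
```

Strokes 1 and 2 are done, with the touch confirmed at about 7 N. Third stroke, down 90 mm.

apply_moves(
  targets=[
    [0,0,4,0,0,0,1],
    [0,0,8,0,0,0,1],
    [0,0,9,0,0,0,1],
    [0,0,9,0,0,0,1],
    [0,0,9,0,0,0,1],
    [0,0,9,0,0,0,1],
    [0,0,9,0,0,0,1],
    [0,0,9,0,0,0,1],
    [0,0,8,0,0,0,1],
    [0,0,6,0,0,0,1],
    [0,0,4,0,0,0,1],
    [0,0,2,0,0,0,1],
    [0,0,2,0,0,0,1],
    [0,0,2,0,0,0,1],
    [0,0,1,0,0,0,1],
    [0,0,0,0,0,0,1],
    [0,0,0,0,0,0,1],
  ],
)

```text
time: 22.88
tool_pos: [534.7, 209.0, 211.6]
tcp_rot: [163.3, 2.7, 111.2]
ft_force: [-3.7, -0.1, 5.0]
finger_gap: 18.6
grip_force: 59.7
```

apply_moves(
  targets=[
    [0,0,-4,0,0,0,1],
    [0,0,-8,0,0,0,1],
    [0,0,-9,0,0,0,1],
    [0,0,-9,0,0,0,1],
    [0,0,-9,0,0,0,1],
    [0,0,-9,0,0,0,1],
    [0,0,-9,0,0,0,1],
    [0,0,-9,0,0,0,1],
    [0,0,-9,0,0,0,1],
    [0,0,-8,0,0,0,1],
    [0,0,-6,0,0,0,1],
    [0,0,-2,0,0,0,1],
    [0,0,0,0,0,0,1],
    [0,0,0,0,0,0,1],
  ],
)

```text
time: 24.62
tool_pos: [508.5, 203.3, 297.6]
tcp_rot: [163.4, 2.7, 111.2]
ft_force: [0.2, 0.1, -2.2]
finger_gap: 18.9
grip_force: 59.1
```

apply_moves(
  targets=[
    [0,0,-6,0,0,0,1],
    [0,0,-10,0,0,0,1],
    [0,0,-12,0,0,0,1],
    [0,0,-12,0,0,0,1],
    [0,0,-10,0,0,0,1],
    [0,0,-5,0,0,0,1],
    [0,0,0,0,0,0,1],
  ],
)

```text
time: 25.5
tool_pos: [493.1, 200.0, 351.2]
tcp_rot: [163.3, 2.7, 111.2]
ft_force: [0.6, 1.1, -0.8]
finger_gap: 18.6
grip_force: 59.1
```

```bash
python3 - <<'E'
from h import *
print(cur()[1]);plan(toolrot([0,0,1],70),[637.9,-233,370],13)
E
```

```text
[493.10068697 199.99403606 351.15173146]
13 rows of [-34.47, 10.12, 0.44] [0.0228, -0.0046, 0.0555]
```

apply_moves(
  targets=[
    [-34.5,10.1,0.4,0.0228,-0.0046,0.0555,1],
    [-34.5,10.1,0.4,0.0228,-0.0046,0.0555,1],
    [-34.5,10.1,0.4,0.0228,-0.0046,0.0555,1],
    [-34.5,10.1,0.4,0.0228,-0.0046,0.0555,1],
    [-34.5,10.1,0.4,0.0228,-0.0046,0.0555,1],
    [-34.5,10.1,0.4,0.0228,-0.0046,0.0555,1],
    [-34.5,10.1,0.4,0.0228,-0.0046,0.0555,1],
    [-34.5,10.1,0.4,0.0228,-0.0046,0.0555,1],
    [-34.5,10.1,0.4,0.0228,-0.0046,0.0555,1],
    [-34.5,10.1,0.4,0.0228,-0.0046,0.0555,1],
    [-34.5,10.1,0.4,0.0228,-0.0046,0.0555,1],
    [-34.5,10.1,0.4,0.0228,-0.0046,0.0555,1],
    [-34.5,10.1,0.4,0.0228,-0.0046,0.0555,1],
    [0,0,0,0,0,0,1],
    [0,0,0,0,0,0,1],
    [0,0,0,0,0,0,1],
  ],
)

```text
time: 27.5
tool_pos: [637.6, -232.4, 370.1]
tcp_rot: [-179.9, 0.0, 70.1]
ft_force: [0.2, 1.0, -1.2]
finger_gap: 18.6
grip_force: 59.1
```

```bash
python3 - <<'E'
from h import *
R,p=cur();print(p,R.as_euler('xyz',degrees=True),'shift',R.inv().apply(np.array([637.9,-232.7,155])-p))
for n in('scene','side'): save(n,n+'5')
E
```

```text
[ 637.58299851 -232.36013112  370.07906949] [-1.79948423e+02  1.87020172e-02  7.00855342e+01] shift [-1.41365031e-01  6.07421355e-01  2.15078667e+02]
```

apply_moves(
  targets=[
    [0,0,10,0,0,0,1],
    [0,0,25,0,0,0,1],
    [0,0,30,0,0,0,1],
    [0,0,30,0,0,0,1],
    [0,0,25,0,0,0,1],
    [0,0,15,0,0,0,1],
    [0,0,10,0,0,0,1],
    [0,0,8,0,0,0,1],
    [0,0,6,0,0,0,1],
    [0,0,6,0,0,0,1],
    [0,0,0,0,0,0,1],
  ],
)

```text
time: 28.98
tool_pos: [637.0, -233.5, 204.5]
tcp_rot: [-179.9, 0.0, 70.0]
ft_force: [0.2, 0.0, -2.0]
finger_gap: 18.3
grip_force: 59.1
```

The end is about 5 mm below the rim with no contact. Continuing down.

apply_moves(
  targets=[
    [0,0,6,0,0,0,1],
    [0,0,6,0,0,0,1],
    [0,0,6,0,0,0,1],
    [0,0,6,0,0,0,1],
    [0,0,6,0,0,0,1],
    [0,0,6,0,0,0,1],
    [0,0,5,0,0,0,1],
    [0,0,4,0,0,0,1],
    [0,0,0,0,0,0,1],
    [0,0,0,0,0,0,1],
  ],
)

```text
time: 30.22
tool_pos: [637.3, -233.6, 160.3]
tcp_rot: [-180.0, 0.0, 70.0]
ft_force: [-0.0, -0.6, -0.4]
finger_gap: 18.5
grip_force: 59.1
```

apply_moves(
  targets=[
    [0,0,2,0,0,0,1],
    [0,0,2,0,0,0,1],
    [0,0,0,0,0,0,1],
    [0,0,0,0,0,0,1],
  ],
)

```text
time: 30.72
tool_pos: [637.1, -233.5, 155.9]
tcp_rot: [-179.9, 0.0, 70.0]
ft_force: [0.2, 0.0, -0.9]
finger_gap: 18.5
grip_force: 59.1
```

apply_moves(
  targets=[
    [0,0,1,0,0,0,1],
    [0,0,0.5,0,0,0,1],
    [0,0,0,0,0,0,1],
  ],
)

```text
time: 31.1
tool_pos: [637.3, -233.6, 155.1]
tcp_rot: [-180.0, 0.0, 70.0]
ft_force: [-0.7, 0.5, 3.5]
finger_gap: 18.7
grip_force: 59.5
```

The brush touches the pot floor. Releasing and backing off straight up.

apply_moves(
  targets=[
    [0,0,0,0,0,0,0.7],
    [0,0,0,0,0,0,0.5],
    [0,0,0,0,0,0,0.3],
    [0,0,0,0,0,0,0],
    [0,0,0,0,0,0,0],
    [0,0,0,0,0,0,0],
    [0,0,0,0,0,0,0],
    [0,0,-10,0,0,0,0],
    [0,0,-20,0,0,0,0],
    [0,0,-30,0,0,0,0],
    [0,0,-30,0,0,0,0],
    [0,0,-30,0,0,0,0],
    [0,0,-30,0,0,0,0],
    [0,0,-20,0,0,0,0],
    [0,0,0,0,0,0,0],
    [0,0,0,0,0,0,0],
  ],
)

```text
time: 33.1
tool_pos: [637.2, -233.4, 324.3]
tcp_rot: [-179.9, 0.0, 70.0]
ft_force: [0.3, -0.4, -0.5]
finger_gap: 85.5
grip_force: 0.0
```

```bash
python3 - <<'E'
from h import *
im=save('scene','scene6')[:,:,::-1]
cv2.imwrite('pics/c6.png',np.clip(np.hstack([cv2.resize(im[100:400,150:450],(550,550)),cv2.resize(save('side','side6')[150:360,230:345,::-1],(250,457)) .repeat(1,0) if 0 else cv2.resize(save('side','side6')[150:360,230:345,::-1],(250,550))])*1.5,0,255).astype(np.uint8))
a=np.load('pics/scene0.npy').astype(int);d=abs(a-im[:,:,::-1].astype(int)).sum(2)
for n,(x0,x1,y0,y1) in dict(vase=(350,425,175,262),candle=(335,370,282,320),spoon=(283,328,225,275)).items(): print(n,(d[y0:y1,x0:x1]>60).mean())
E
```

```text
vase 0.0
candle 0.0
spoon 0.0
```

View pics/c6.png

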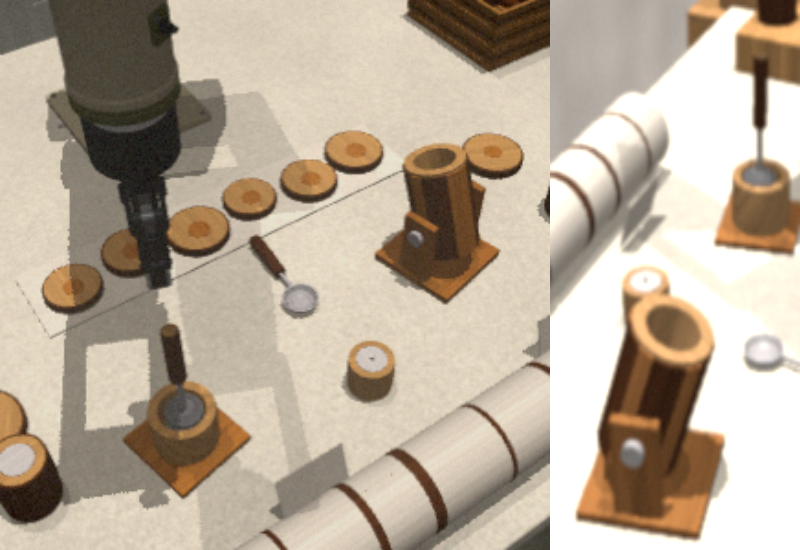

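The brush stands head-down in its pot, the gripper is clear above it, and the vase and bystanders look unchanged (pixel difference 0). Handing in.

```bash
python3 -c "
from bench import r
print(r.hand_in())"
```

```text
the job is handed in; nothing more can be done
None
```

The vase got three full strokes, each touching the bottom at about 7 N; the brush stands head-down in its own pot, released, with no change seen in the vase's lean or in the goods I checked (candle holder, spoon), and the job was handed in at about 33 s.

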